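# Spacer clip onto the guide rod

## Robot

A 7-joint arm with a two-finger parallel gripper is mounted at the origin on a cart in front of the work surface, level with it; the furniture and walls round the work are solid. World frame = base frame: x ahead of the robot, y to its left, z up, the work surface at z = 0. Lengths are in m, angles in rad, forces in N, time in s.
With the tool pointing down it reaches from about 0.425 to 0.95 m from the base axis. Payload 16.7 kg.
Tool frame: the origin (TCP) lies at the very end of the fingers, on their centre line; the grasp point (between the pads) lies 19 mm behind it; y points along the fingers, x is the direction in which the jaws open and shut, and the axes are right-handed (so a half turn about y gives the same grasp; the last joint's range is limited). The gripper opens to 94 mm and grips with 3 to 60 N. Pads are 16 mm wide; open, the fingers measure 119 mm over their backs; the gripper's body (75 mm by 177 mm) begins 78 mm behind the grasp point.
Start: joints at [1.167, 0.426, 0.074, 1.606, -0.034, 1.111, -0.067], TCP at [0.17, -0.653, 0.205] pointing down, gripper open.
Joint ranges: [-2.85, 2.85], [-0.5, 2.14], [-1.23, 1.37], [0.21, 2.46], [-1.02, 4.16], [0.16, 2.05], [-2.73, 2.73]. Speed limits (rad/s): [1.89, 1.89, 2.39, 2.39, 3.01, 3.01, 3.01].

## Interface

Orientations are given as a rotation vector (axis times angle).
In Python, from bench import bot, get_image, hand_in gives the robot as it stands. The module is installed in compiled form; this text tells all that it offers.
- The arm moves only by the tool jog_arm, never from a script. Its argument "plan" is a list of rows, each a list of 3 entries, a list of its own where there are three numbers: the shift along the tool's x, y, z each as a share of 800 mm, from -1 to 1, then the turn, a rotation vector about the tool's x, y, z each as a share of 180 degrees, from -1 to 1, then the opening, from 0 (shut) to 1 (fully open). A call has 1 to 20 rows; each row is the pose to reach, as a shift and turn from the pose commanded when the call began, along the tool's axes at that moment, turning the shorter way round; what a row does not reach only later rows make up. A row lasts 1/8 s, in which the tool goes at most 62.5 mm and 10.7 degrees, less where a joint would pass 70% of its speed; a pose out of reach is approached as far as the arm can. A call with a number of a shift or a turn outside -1 to 1 is refused whole. A call with a gripper value outside its range is refused whole. The fingers move at their own pace and stop on an object; "newtons" is the grip in N (left out, the last holds). Time passes only in rows, so rows that repeat a pose let the fingers close. It gives the time, the measured TCP pose, the force and the opening at its end, in the units of the state.
- bot.observe(): the state, without advancing time (a new reading comes with each control period).
- get_image(name): name is "scene" or "side" or "wrist"; returns a dict with "color" (400x640x3 uint8, blue, green, red), "mtx" (3x3 intrinsics, pixels), "R" (3x3) and "t" (3): a world point X has camera coordinates R X + t. Camera axes: x right, y down, z forward; pixel columns grow to the right and rows downward; lengths in m; the calibration is good to about 2 mm. A picture is of the moment at which its call begins. There is no depth.
- hand_in(): hands the job in, once; it reports no verdict.
The state is a dict: "t": time; "joint_positions": joint angles; "joint_vel": joint speeds; "tau": joint torques, N m; "eef_pos": TCP position; "eef_rot": TCP orientation; "ft_force": force on the tool from outside, world axes, zero at the start; "moment": the same for the moment, N m; "gripper_width": opening from 0.0 (shut) to 1.0 (fully open).
Only numpy, scipy, OpenCV 4.12 (cv2) and the standard library are available. Lean on these libraries where they do the work, as an engineer would, in place of code of your own. Each camera call takes 0.05 s, during which the arm holds its last target. There are 200 camera calls.

## Task

Take the open spacer clip out of its holder and pass the thin neck of the guide's rod in through the clip's gap. Then slide the clip along onto the thick part of the rod, feeling slowly for the stop collar, bed it against the collar with a light steady push of about 8 N for a second, and leave it hanging there upright against the collar. Never push harder than 25 N, and do not shift the collar or disturb the things standing round about.

Things in the scene. Friction and masses are not known exactly. Their poses are not given: they have to be found in the camera images.
- clip: Loose open C-shaped spacer clip: steel ring, bore 17 mm, outside 31 mm, 14 mm thick along its y, gap at the bottom 11 mm wide between its lips. Below the lips two legs flare out as a funnel to feet 47 mm wide over all, ending 32 mm below the origin. Origin: centre of the bore; y along the bore, z up. A half turn about z makes no difference. It starts in the holder, yaw as the holder's.
- clip_grip (a point): Middle of the clip's black plastic grip, 38 mm above the bore's centre. The grip is a block 14 mm (x) by 14 mm (y), from 19 to 55 mm above the bore's centre; take it from above with the fingers closing along the clip's y.
- holder: Fixed wooden holder block, 68 x 36 x 21 mm, with an open pocket (50 x 18 mm, floor 9 mm above the worktop) in which the clip's feet stand, bore centre 41 mm above the worktop. Origin under its centre; long side along x.
- guide: Fixed drilling guide: wooden base 74 x 236 x 14 mm, two upright end blocks (tops 85 mm above the worktop) carrying a level steel rod along the guide's y, axis 75 mm above the worktop. Origin: centre of the base's underside. The dark stop collar on the rod (26 mm diameter, 20 mm long) has its neck-side face anywhere from y = -65 to -15 mm; this is not among the readings: see or feel it.
- neck (a point): Middle of the rod's thin neck, on the axis: 70 mm from the guide's origin along its +y, 75 mm above the worktop; axes as the guide's. The neck is 8 mm thick, 42 mm long (y = +50 to +92 mm of the guide); only here does the clip's gap pass over the rod.
- rod_thick (a point): Point on the rod's axis where the thick part (14 mm) begins, y = +46 mm of the guide; it runs from here to -y. A cone 4 mm long leads up to it from the neck. The bore slides over it with 1.5 mm play all round if centred on the axis, but not while its top bears on the neck (bore 4.5 mm too low). The collar is clamped and does not give way below 60 N.
- filler_tin: Bystander: round filler tin, 69 mm wide, 68 mm high. Origin under its centre.
- wooden_knob: Bystander: turned wooden door knob, 43 mm wide, 48 mm high. Origin under its centre.
- wedge: Bystander: oak wedge, 28 x 100 x 17 mm. Origin under its centre.
- tape_measure: Bystander: yellow pocket tape measure, 31 x 92 x 62 mm, on the back rail. Origin under its centre.

How it is judged:
On the way, in this order (a step that is already met when the one before it is completed fails the run):
1. the neck of the rod lies inside the clip's bore: clip origin within 6.5 mm of the rod's axis sideways and in height, and within 18 mm of the neck's middle along the rod (x of clip in the frame of neck between -0.0065 and 0.0065 m and z of clip in the frame of neck between -0.0065 and 0.0065 m and y of clip in the frame of neck between -0.018 and 0.018 m), for 0.1 s.
2. the clip is pressed against the stop collar with 3 to 15 N for half a second (contact force between clip and collar_c0 between 3 and 15 N), for 0.5 s.
At the end, for the whole second after the job is handed in: The clip hangs released and at rest on the thick part of the rod, its bore within 3.5 mm of the rod's axis, upright within 20 degrees, with no more than 2.5 mm between it and the collar's face (x of clip in the frame of neck between -0.0035 and 0.0035 m and z of clip in the frame of neck between -0.0035 and 0.0035 m and y of clip in the frame of neck below -0.05 m and horizontal distance between clip and collar_c0 below 0.0195 m and angle between clip's own z axis and vertical below 0.35 rad and linear speed of clip below 0.02 m/s); the robot touches nothing.
It fails at once if the clip pushes on the collar with more than 25 N (contact force between clip and collar_c0 above 25 N).
It fails at once if the clip pushes on the guide with more than 25 N (contact force between clip and guide above 25 N).
It fails at once if the collar is shifted by more than 2.5 mm (distance of collar_c0 from where it was at the start of the episode above 0.0025 m).
It fails at once if a bystander is moved by more than 20 mm (distance of any of filler_tin, wooden_knob, tape_measure, wedge from where it was at the start of the episode above 0.02 m).
It also fails if it takes over 61 s, if anything falls off the work surface, if the arm or the gripper's body presses on something with over 40 N, if the wrist force passes 120 N, or if a joint passes its speed limit or range.

## Working session

There is one attempt and no reset: what is moved stays moved. The work goes in short steps, Python scripts to look and compute and a tool call to move; the robot and the scene stay as the last step left them, time stands still between calls to the robot, and variables do not carry over. Pictures are saved under pics/ and viewed, about 8 in all and at most 12, crops included, and the job is handed in when it is done.

Besides the shell and the picture viewer there is one more tool, called after ">>>" by a JSON object that holds its "fn" and its "kwargs". jog_arm: Moves the arm, as the interface text tells. Shift numbers are shares of 800 mm and turn numbers shares of 180 degrees, none past 1 either way. Its arguments: {"type":"object","properties":{"plan":{"type":"array","items":{"type":"array"}},"newtons":{"type":"number"}},"required":["plan"]}

```bash
mkdir -p pics; python3 - <<'E'
from bench import bot,get_image
import cv2,numpy as np
np.set_printoptions(precision=4,suppress=True)
for n in("scene","side"):
    i=get_image(n);cv2.imwrite(f"pics/{n}0.png",i["color"]);print(n,i["mtx"].tolist(),i["R"].tolist(),i["t"].tolist())
print(bot.observe())
E
```

```text
scene [[487.2677721571073, 0.0, 322.1640019780996], [0.0, 487.2677721571073, 198.52339054177898], [0.0, 0.0, 1.0]] [[-0.900211054404432, -0.43539626736323217, -0.007081517791085374], [-0.3003379523236578, 0.632580005131618, -0.7138905038601607], [0.3153048872473956, -0.6405252746565486, -0.7002215368039318]] [0.5499867394003569, 0.23268454485771126, 0.9467180245710152]
side [[374.0538890273064, 0.0, 318.1977776225556], [0.0, 374.0538890273064, 200.65217454293443], [0.0, 0.0, 1.0]] [[0.924811771697253, -0.3802077595279133, -0.012854824967776297], [-0.17850737326488242, -0.40386321621392995, -0.8972344288308447], [0.33594390100172933, 0.8320676427936041, -0.4413673449584093]] [-0.5248368448660249, 0.17904074996860542, 0.6873800033455535]
{'t': 0.1, 'joint_positions': array([ 1.1665,  0.4266,  0.0739,  1.6065, -0.0341,  1.1108, -0.0671]), 'joint_vel': array([ 0.0002, -0.0016, -0.0015, -0.0016, -0.0018, -0.0015, -0.0003]), 'tau': array([  0.0099, -93.7448,   3.6788, -45.5035,  -0.0483,   0.0167,
         0.0001]), 'eef_pos': array([ 0.17  , -0.6529,  0.2049]), 'eef_rot': array([-1.3184,  1.0202, -1.0186]), 'ft_force': array([ 0.4797, -0.016 ,  0.1871]), 'moment': array([ 0.0694, -0.0016,  0.0187]), 'gripper_width': 1.0019163465974987}
```

View pics/scene0.png

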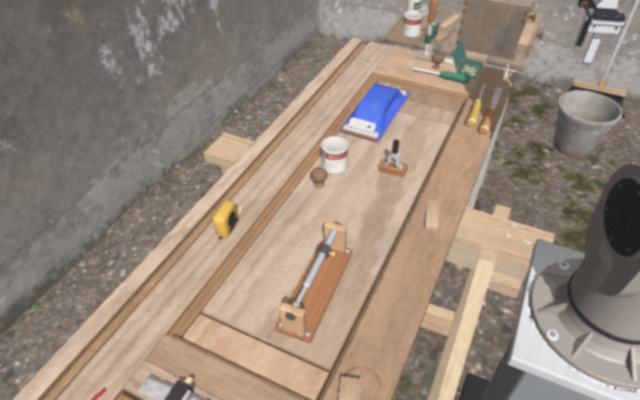

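View pics/side0.png

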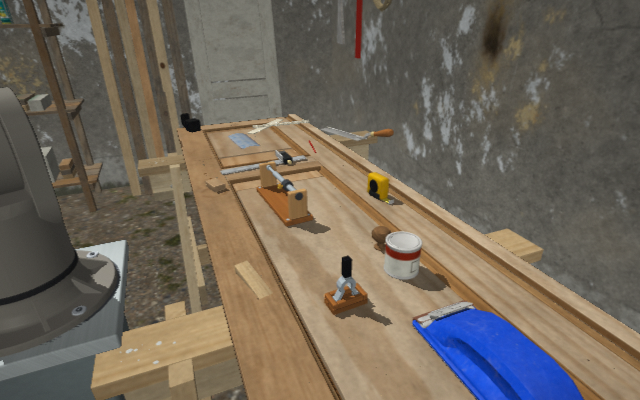

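```bash
python3 - <<'E'
import cv2,numpy as np
s=cv2.imread("pics/scene0.png");d=cv2.imread("pics/side0.png")
def c(im,x,y,w,h,k):return cv2.resize(im[y:y+h,x:x+w],None,fx=k,fy=k,interpolation=cv2.INTER_CUBIC)
a=c(s,265,215,100,130,4);b=c(s,365,130,60,50,6.5)
m=np.zeros((600,800,3),np.uint8);m[:520,:400]=a;m[:325,400:790]=b
cv2.imwrite("pics/m1.png",m)
a=c(d,310,245,70,75,6);b=c(d,250,155,70,75,5)
m=np.zeros((450,780,3),np.uint8);m[:450,:420]=a;m[:375,420:770]=b
cv2.imwrite("pics/m2.png",m)
E
```

```text
(no output)
```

View pics/m1.png

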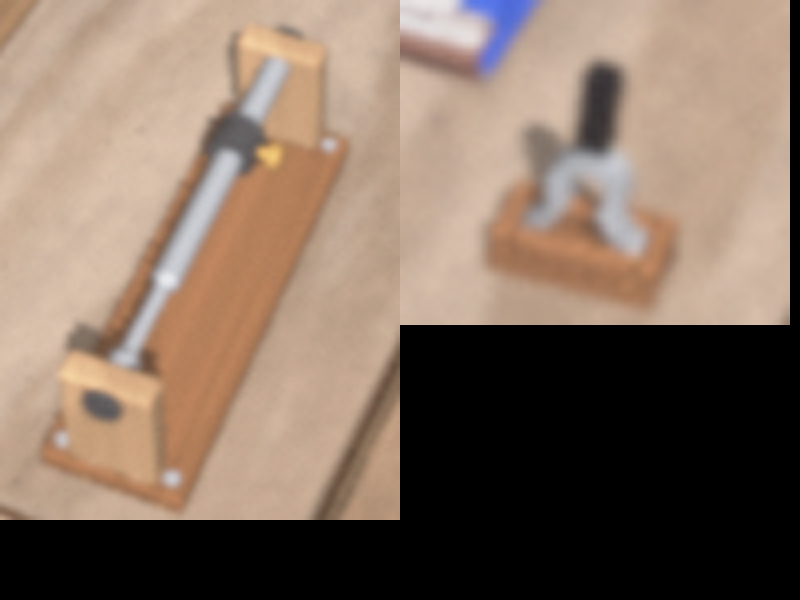

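View pics/m2.png

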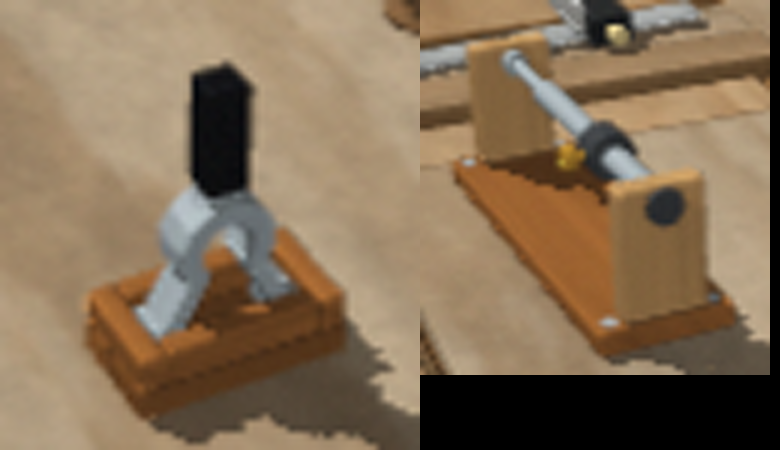

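```bash
cat > h.py <<'E'
import numpy as np
from scipy.optimize import least_squares
S=dict(K=[[487.268,0,322.164],[0,487.268,198.523],[0,0,1]],R=[[-0.900211054404432,-0.43539626736323217,-0.007081517791085374],[-0.3003379523236578,0.632580005131618,-0.7138905038601607],[0.3153048872473956,-0.6405252746565486,-0.7002215368039318]],t=[0.5499867394003569,0.23268454485771126,0.9467180245710152])
D=dict(K=[[374.054,0,318.198],[0,374.054,200.652],[0,0,1]],R=[[0.924811771697253,-0.3802077595279133,-0.012854824967776297],[-0.17850737326488242,-0.40386321621392995,-0.8972344288308447],[0.33594390100172933,0.8320676427936041,-0.4413673449584093]],t=[-0.5248368448660249,0.17904074996860542,0.6873800033455535])
def proj(c,P):
    q=(np.array(c["R"])@np.array(P,float).T).T+c["t"];q=q@np.array(c["K"]).T;return q[...,:2]/q[...,2:]
def w(p,P):
    P=np.array(P,float);c,s=np.cos(p[2]),np.sin(p[2])
    return np.stack([p[0]+c*P[...,0]-s*P[...,1],p[1]+s*P[...,0]+c*P[...,1],P[...,2]],-1)
def fit(obs,p0):
    f=lambda p:np.concatenate([proj(c,w(p,P))-uv for c,P,uv in obs])
    r=least_squares(f,p0,loss="soft_l1");return r.x,f(r.x).reshape(-1,2)
E
python3 - <<'E'
from h import *
np.set_printoptions(precision=4,suppress=True)
sg=lambda u,v:(265+u/4,215+v/4); sh=lambda u,v:(365+(u-400)/6.5,130+v/6.5)
dg=lambda u,v:(250+(u-420)/5,155+v/5); dh=lambda u,v:(310+u/6,245+v/6)
G=[(S,(-.037,.118,0),sg(183,510)),(S,(.037,.118,0),sg(42,458)),(S,(-.037,-.118,.014),sg(347,142)),(S,(0,.048,.078),sg(168,279)),
(D,(-.037,-.118,0),dg(605,355)),(D,(.037,-.118,0),dg(735,318)),(D,(-.037,.118,.014),dg(455,165))]
H=[(-.034,.018),(.034,.018),(.034,-.018),(-.034,-.018)]
fb=None
for sx in(0,np.pi):
  for base in(np.pi/2,-np.pi/2,0):
    g=[(c,np.array([P]),np.array(uv)) for c,P,uv in G]
    p,r=fit(g,[.6,-.2,base+sx]);
    if fb is None or abs(r).sum()<abs(fb[1]).sum(): fb=(p,r)
print("guide",fb)
a=lambda P:np.array([P])
best=None
for y0 in(0,.5,1,-.5,-1,1.5):
  # side: left(88,295)=L near(148,387)=N right(345,297) back(278,232)
  o=[(D,a((-.034,.018,.021)),dh(88,295)),(D,a((-.034,-.018,.021)),dh(148,387)),(D,a((.034,-.018,.021)),dh(345,297)),(D,a((.034,.018,.021)),dh(278,232)),
   (D,a((-.034,-.018,0)),dh(150,418)),(D,a((.034,-.018,0)),dh(345,350)),(D,a((0,0,.096)),dh(222,73)),(S,a((0,0,.096)),sh(604,68)),
   (S,a((-.034,.018,0)),sh(655,307)),(S,a((.034,.018,0)),sh(487,262)),(S,a((-.034,-.018,.021)),sh(680,222)),(S,a((.034,-.018,.021)),sh(515,185))]
  p,r=fit(o,[.6,.2,y0])
  if best is None or abs(r).sum()<abs(best[1]).sum(): best=(p,r)
print("holder",best)
p=fb[0]
for y in np.arange(-.11,.01,.01): print(round(y,3),[np.array(proj(S,w(p,[0,y,.075])))*4-[1060,860],(np.array(proj(D,w(p,[0,y,.075])))-[250,155])*5+[420,0]])
E
```

```text
Traceback (most recent call last):
  File "h.py", line 12, in fit
    r=least_squares(f,p0,loss="soft_l1");return r.x,f(r.x).reshape(-1,2)
ValueError: `f0` passed has more than 1 dimension.
```

```bash
sed -i 's/for c,P,uv in obs\])/for c,P,uv in obs]).ravel()/' h.py; cat > f.py <<'E'
from h import *
np.set_printoptions(precision=4,suppress=True)
sg=lambda u,v:(265+u/4,215+v/4); sh=lambda u,v:(365+(u-400)/6.5,130+v/6.5)
dg=lambda u,v:(250+(u-420)/5,155+v/5); dh=lambda u,v:(310+u/6,245+v/6)
a=lambda P:np.array([P])
G=[(S,(-.037,.118,0),sg(183,510)),(S,(.037,.118,0),sg(42,458)),(S,(-.037,-.118,.014),sg(347,142)),(S,(0,.048,.078),sg(168,279)),
(D,(-.037,-.118,0),dg(605,355)),(D,(.037,-.118,0),dg(735,318)),(D,(-.037,.118,.014),dg(455,165))]
p,r=fit([(c,a(P),uv) for c,P,uv in G],[.6,.2,0]);print("guide",p,r.tolist())
o=[(D,(-.034,.018,.021),dh(88,295)),(D,(-.034,-.018,.021),dh(148,387)),(D,(.034,-.018,.021),dh(345,297)),(D,(.034,.018,.021),dh(278,232)),
   (D,(-.034,-.018,0),dh(150,418)),(D,(.034,-.018,0),dh(345,350)),(D,(0,0,.096),dh(222,73)),(S,(0,0,.096),sh(604,68)),
   (S,(-.034,.018,0),sh(655,307)),(S,(.034,.018,0),sh(487,262)),(S,(-.034,-.018,.021),sh(680,222)),(S,(.034,-.018,.021),sh(515,185))]
h,r=fit([(c,a(P),uv) for c,P,uv in o],[.6,-.2,0]);print("holder",h,r.tolist())
for y in np.arange(-.08,.0,.01): print(round(y,3),proj(S,w(p,[0,y,.075]))*4-[1060,860],(proj(D,w(p,[0,y,.075]))-[250,155])*5+[420,0])
print("neck",w(p,[0,.07,.075]))
E
python3 f.py
```

```text
guide [0.5375 0.1797 0.072 ] [[0.0498443133903379, 0.8291595342330425], [-0.3718952077473432, 0.9278719542929252], [0.6808125710117565, -2.6011750551267596], [-1.0110930510793992, -0.6812452012670747], [-0.38152272751551664, 1.1077148467323354], [1.0443987793544238, 1.564357995826441], [-1.1659367400265808, -1.1865359897554697]]
holder [ 0.5225 -0.2386  0.0946] [[-0.5670774030824077, -0.08387275031560648], [-0.2874911227563075, -2.865209716451602], [0.5539900614173234, -0.7957740829152158], [0.4505067018960176, -1.4560871343066424], [-0.6978742056829788, 1.5054443791455583], [0.010183942373657828, -0.31467447534174653], [-0.029765655667347346, 1.2208979629173768], [0.21079166213525014, -0.43485149605783135], [-0.12864972754698556, -0.3327014871086931], [-0.03315388435811428, 0.5987333171201499], [0.23567729862401166, -2.138483286065508], [0.001522680931486775, -2.1919459276462305]]
-0.08 [261.6475  88.2333] [636.1052 176.2722]
-0.07 [254.6281 102.0427] [628.2052 168.8639]
-0.06 [247.5148 116.037 ] [620.4412 161.5831]
-0.05 [240.3055 130.2198] [612.8097 154.4266]
-0.04 [232.9985 144.5952] [605.3073 147.3912]
-0.03 [225.5915 159.167 ] [597.9309 140.4739]
-0.02 [218.0827 173.9392] [590.6773 133.6717]
-0.01 [210.4699 188.916 ] [583.5433 126.9818]
neck [0.5324 0.2495 0.075 ]
```

```bash
cat > mv.py <<'E'
import sys,numpy as np
from scipy.spatial.transform import Rotation as R
from bench import bot
np.set_printoptions(precision=4,suppress=True)
def rel(pos,yaw):
    o=bot.observe();R0=R.from_rotvec(o["eef_rot"])
    best=None
    for s in(1,-1):
        x=s*np.array([-np.sin(yaw),np.cos(yaw),0]);y=np.array([0,0,-1.]);T=R.from_matrix(np.stack([x,y,np.cross(x,y)],1))
        rv=(R0.inv()*T).as_rotvec()
        if best is None or np.linalg.norm(rv)<np.linalg.norm(best):best=rv
    print("at",o["eef_pos"],"f",o["ft_force"],"t",o["t"])
    print("shift",R0.inv().apply(np.array(pos)-o["eef_pos"])/.8,"turn",best/np.pi, "axes(x,y,z cols)\n",R0.as_matrix())
if __name__=="__main__": rel(list(map(float,sys.argv[1:4])),float(sys.argv[4]))
E
python3 mv.py .5225 -.2386 .24 .0946
```

```text
at [ 0.17   -0.6529  0.2049] f [ 0.4797 -0.016   0.1871] t 0.1
shift [-0.3901 -0.0435  0.5569] turn [ 0.0001  0.051  -0.0003] axes(x,y,z cols)
 [[ 0.252  -0.0004  0.9677]
 [-0.9677  0.001   0.252 ]
 [-0.0011 -1.     -0.0001]]
```

>>> {"fn": "jog_arm", "kwargs": {"plan": [[[-0.3901, -0.0435, 0.5569], [0, 0.051, 0], 1], [[-0.3901, -0.0435, 0.5569], [0, 0.051, 0], 1], [[-0.3901, -0.0435, 0.5569], [0, 0.051, 0], 1], [[-0.3901, -0.0435, 0.5569], [0, 0.051, 0], 1], [[-0.3901, -0.0435, 0.5569], [0, 0.051, 0], 1], [[-0.3901, -0.0435, 0.5569], [0, 0.051, 0], 1], [[-0.3901, -0.0435, 0.5569], [0, 0.051, 0], 1], [[-0.3901, -0.0435, 0.5569], [0, 0.051, 0], 1], [[-0.3901, -0.0435, 0.5569], [0, 0.051, 0], 1], [[-0.3901, -0.0435, 0.5569], [0, 0.051, 0], 1], [[-0.3901, -0.0435, 0.5569], [0, 0.051, 0], 1], [[-0.3901, -0.0435, 0.5569], [0, 0.051, 0], 1], [[-0.3901, -0.0435, 0.5569], [0, 0.051, 0], 1], [[-0.3901, -0.0435, 0.5569], [0, 0.051, 0], 1]]}}

```text
t: 1.85
eef_pos: [0.5223, -0.2394, 0.2403]
eef_rot: [-1.252, 1.14, -1.14]
ft_force: [0.3, 1.1, 1.1]
gripper_width: 0.997
```

```bash
cat > pic.py <<'E'
import sys,cv2,numpy as np,json
from bench import get_image,bot
n,out=sys.argv[1:3]
i=get_image(n);im=i["color"];cv2.imwrite(f"pics/{out}.png",im)
json.dump(dict(K=i["mtx"].tolist(),R=i["R"].tolist(),t=i["t"].tolist()),open(f"pics/{out}.json","w"))
if len(sys.argv)>3:
    x,y,w,h,k=map(float,sys.argv[3:]);x,y,w,h=map(int,(x,y,w,h))
    cv2.imwrite(f"pics/{out}c.png",cv2.resize(im[y:y+h,x:x+w],None,fx=k,fy=k,interpolation=cv2.INTER_CUBIC))
o=bot.observe();print(o["t"],o["eef_pos"],o["ft_force"])
E
python3 pic.py wrist w1; python3 mv.py .5225 -.2386 .24 .0946
```

```text
1.9 [ 0.52238006 -0.23929416  0.2403132 ] [-0.3611778   0.76017352  0.07277177]
at [ 0.5224 -0.2393  0.2403] f [-0.3612  0.7602  0.0728] t 1.9
shift [-0.0008  0.0004  0.0002] turn [-0.     -0.0002  0.    ] axes(x,y,z cols)
 [[ 0.0937  0.      0.9956]
 [-0.9956 -0.      0.0937]
 [ 0.     -1.      0.    ]]
```

View pics/w1.png

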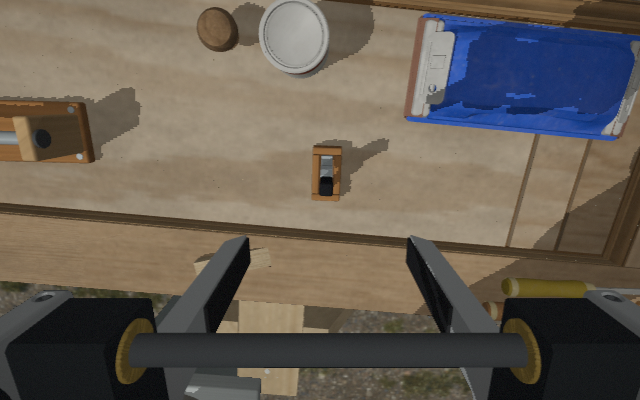

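```bash
python3 - <<'E'
import cv2,numpy as np
s=cv2.imread("pics/w1.png")
def c(im,x,y,w,h,k):return cv2.resize(im[y:y+h,x:x+w],None,fx=k,fy=k,interpolation=cv2.INTER_NEAREST)
m=np.zeros((560,800,3),np.uint8);m[:560,:400]=c(s,302,138,50,70,8);m[:320,400:800]=c(s,0,90,100,80,4)
cv2.imwrite("pics/m3.png",m)
E
```

```text
(no output)
```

View pics/m3.png

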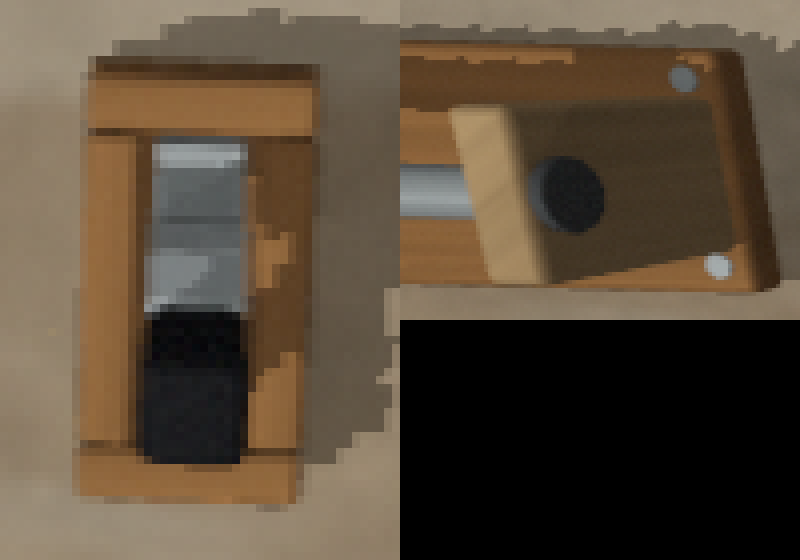

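```bash
cat >> f.py <<'E'
import json
W=json.load(open("pics/w1.json"));wh=lambda u,v:(302+u/8-.5,138+v/8-.5);wg=lambda u,v:((u-400)/4-.5,90+v/4-.5)
o2=[(W,(.034,.018,.021),wh(90,78)),(W,(.034,-.018,.021),wh(318,80)),(W,(-.034,.018,.021),wh(77,495)),(W,(-.034,-.018,.021),wh(297,503)),
(W,(.034,.018,0),wh(95,60)),(W,(.034,-.018,0),wh(318,66)),(W,(0,0,.096),wh(193,414))]
q=lambda L:[(c,a(P),uv) for c,P,uv in L]
print("Wholder",*fit(q(o2),h));print("all",fit(q(o+o2),h)[0])
g2=[(W,(.037,-.118,.014),wg(715,48)),(W,(.037,-.118,0),wg(742,55)),(W,(-.037,-.118,.014),wg(752,290)),(W,(-.037,-.118,0),wg(778,290))]
print("guide all",*fit(q(G+g2),p))
print("cam",-np.array(W["R"]).T@W["t"])
E
python3 f.py|sed -n '/Wh/,$p'
```

```text
Wholder [ 0.5213 -0.237   0.0548] [[-0.4442 -0.8318]
 [ 0.6238  0.0942]
 [-0.1949  0.6722]
 [ 0.4961  0.7463]
 [-0.3016 -0.5995]
 [-0.0387 -0.2286]
 [-0.0443  0.1969]]
all [ 0.5218 -0.2374  0.0663]
guide all [0.536  0.1818 0.0601] [[-0.5433  1.9954]
 [-0.814   1.661 ]
 [ 1.4645 -1.3774]
 [-1.1083  0.3281]
 [-1.826   0.8861]
 [-0.2344  1.5103]
 [-1.4073 -1.5157]
 [-0.9445 -0.0302]
 [ 0.6921 -1.6716]
 [ 0.7064  1.0424]
 [ 1.8283 -0.8101]]
cam [ 0.6044 -0.2318  0.4195]
```

```bash
python3 mv.py .5215 -.237 .063 .058
```

```text
at [ 0.5224 -0.2393  0.2403] f [-0.3612  0.7602  0.0728] t 1.9
shift [-0.003   0.2216 -0.0008] turn [-0.      0.0114  0.    ] axes(x,y,z cols)
 [[ 0.0937  0.      0.9956]
 [-0.9956 -0.      0.0937]
 [ 0.     -1.      0.    ]]
```

>>> {"fn": "jog_arm", "kwargs": {"plan": [[[-0.003, 0.05, -0.0008], [0, 0.0114, 0], 0.5], [[-0.003, 0.1, -0.0008], [0, 0.0114, 0], 0.5], [[-0.003, 0.14, -0.0008], [0, 0.0114, 0], 0.5], [[-0.003, 0.18, -0.0008], [0, 0.0114, 0], 0.5], [[-0.003, 0.205, -0.0008], [0, 0.0114, 0], 0.5], [[-0.003, 0.2216, -0.0008], [0, 0.0114, 0], 0.5], [[-0.003, 0.2216, -0.0008], [0, 0.0114, 0], 0.5], [[-0.003, 0.2216, -0.0008], [0, 0.0114, 0], 0.5]]}}

```text
t: 2.9
eef_pos: [0.5222, -0.2368, 0.0638]
eef_rot: [-1.236, 1.165, -1.167]
ft_force: [0.6, -0.6, -0.0]
gripper_width: 0.499
```

```bash
python3 pic.py wrist w2 180 100 280 220 2.8
```

```text
2.95 [ 0.52225009 -0.23678103  0.0638909 ] [1.06583904 0.90862739 0.40510548]
```

View pics/w2c.png

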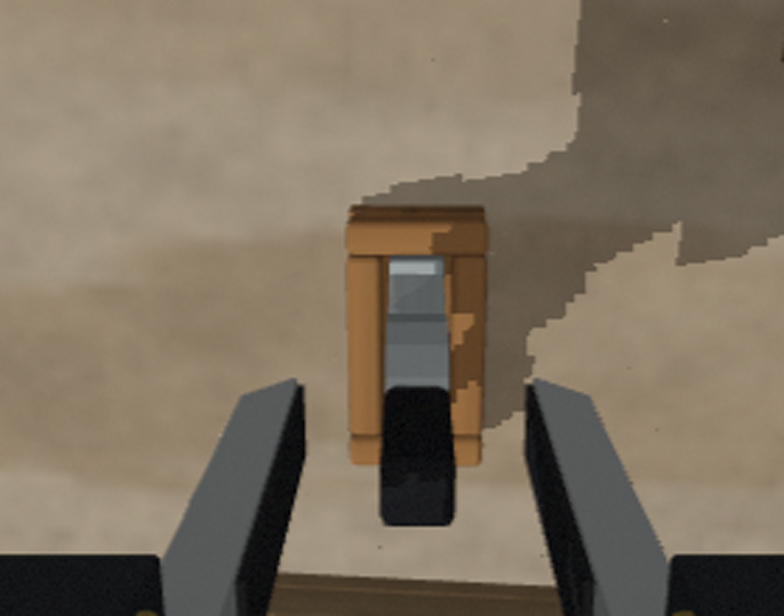

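>>> {"fn": "jog_arm", "kwargs": {"plan": [[[0, 0, 0], [0, 0, 0], 0.3], [[0, 0, 0], [0, 0, 0], 0.2], [[0, 0, 0], [0, 0, 0], 0.1], [[0, 0, 0], [0, 0, 0], 0.0], [[0, 0, 0], [0, 0, 0], 0.0], [[0, 0, 0], [0, 0, 0], 0.0], [[0, 0, 0], [0, 0, 0], 0.0], [[0, 0, 0], [0, 0, 0], 0.0]], "newtons": 30}}

```text
t: 3.95
eef_pos: [0.5217, -0.2365, 0.063]
eef_rot: [-1.236, 1.166, -1.166]
ft_force: [-0.8, -0.4, 2.1]
gripper_width: 0.144
```

```bash
python3 mv.py .5222 -.2368 .20 .058
```

```text
at [ 0.5217 -0.2365  0.063 ] f [-0.8278 -0.3578  2.0859] t 3.95
shift [ 0.0003 -0.1712  0.0006] turn [ 0.      0.0002 -0.    ] axes(x,y,z cols)
 [[ 0.0587 -0.      0.9983]
 [-0.9983  0.0001  0.0587]
 [-0.0001 -1.     -0.    ]]
```

>>> {"fn": "jog_arm", "kwargs": {"plan": [[[0, -0.04, 0], [0, 0, 0], 0], [[0, -0.09, 0], [0, 0, 0], 0], [[0, -0.15, 0], [0, 0, 0], 0], [[-0.08, -0.18, 0], [0, 0, 0], 0], [[-0.16, -0.18, 0], [0, 0, 0], 0], [[-0.24, -0.18, 0.01], [0, 0, 0], 0], [[-0.32, -0.18, 0.02], [0, 0, 0], 0], [[-0.4, -0.18, 0.03], [0, 0, 0], 0], [[-0.48, -0.18, 0.04], [0, 0, 0], 0], [[-0.55, -0.18, 0.048], [0, 0, 0], 0], [[-0.608, -0.18, 0.048], [0, 0, 0], 0], [[-0.608, -0.18, 0.048], [0, 0, 0], 0], [[-0.608, -0.18, 0.048], [0, 0, 0], 0], [[-0.608, -0.18, 0.048], [0, 0, 0], 0], [[-0.608, -0.18, 0.048], [0, 0, 0], 0]]}}

```text
t: 5.82
eef_pos: [0.5319, 0.2501, 0.2072]
eef_rot: [-1.236, 1.167, -1.167]
ft_force: [0.6, 0.2, -0.2]
gripper_width: 0.146
```

```bash
python3 pic.py wrist w3; python3 mv.py .532 .2505 .115 .06
```

```text
5.875 [0.53183347 0.2503173  0.20718812] [ 0.1511939   0.29414487 -0.95392759]
at [0.5318 0.2503 0.2072] f [ 0.1512  0.2941 -0.9539] t 5.875
shift [-0.0002  0.1152  0.0002] turn [-0.0001 -0.0009  0.    ] axes(x,y,z cols)
 [[ 0.0573  0.0003  0.9984]
 [-0.9984 -0.0001  0.0573]
 [ 0.0002 -1.      0.0003]]
```

View pics/w3.png

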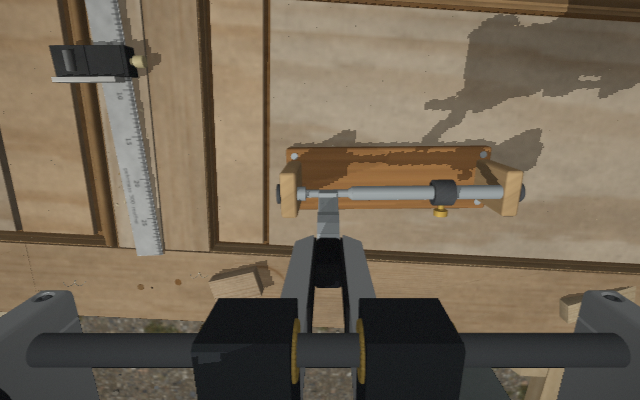

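```bash
python3 - <<'E'
import cv2,numpy as np
s=cv2.imread("pics/w3.png")
c=lambda x,y,w,h,k:cv2.resize(s[y:y+h,x:x+w],None,fx=k,fy=k,interpolation=cv2.INTER_NEAREST)
cv2.imwrite("pics/m4.png",np.vstack([c(270,142,130,50*0+49,6),c(270,142+35,130,49,6)])[:0] if 0 else np.vstack([c(270,142,130,50,6)[:0],np.vstack([c(268,170,132,50,6),c(400,170,132,50,6)])]))
g=s.astype(int).sum(2)//3
for x in(306,310,316,352,365,380,400,420,470,485): print(x,g[180:204,x].tolist())
print("row193",g[193,424:465].tolist());print(g[193,296:360].tolist())
E
```

```text
Traceback (most recent call last):
ValueError: all the input array dimensions except for the concatenation axis must match exactly, but along dimension 1, the array at index 0 has size 780 and the array at index 1 has size 792
```

```bash
python3 - <<'E'
import cv2,numpy as np
s=cv2.imread("pics/w3.png")
c=lambda x,y,w,h,k:cv2.resize(s[y:y+h,x:x+w],None,fx=k,fy=k,interpolation=cv2.INTER_NEAREST)
cv2.imwrite("pics/m4.png",np.vstack([c(268,170,132,50,6),c(400,170,132,50,6)]))
g=s.astype(int).sum(2)//3
for x in(310,345,365,380,400,420,470,485): print(x,g[182:204,x].tolist())
print("row193",g[193,424:465].tolist());print(g[193,296:360].tolist())
E
```

```text
310 [66, 67, 65, 65, 67, 67, 69, 67, 96, 120, 143, 159, 161, 160, 153, 147, 111, 104, 101, 100, 98, 101]
345 [107, 103, 104, 104, 105, 105, 105, 91, 108, 131, 150, 163, 159, 157, 150, 115, 107, 101, 99, 102, 105, 110]
365 [107, 104, 104, 105, 84, 95, 112, 125, 136, 146, 155, 161, 160, 159, 158, 155, 150, 141, 102, 102, 106, 111]
380 [105, 104, 106, 103, 86, 96, 115, 128, 137, 147, 155, 161, 159, 158, 159, 155, 150, 139, 103, 103, 108, 111]
400 [105, 104, 103, 95, 88, 100, 117, 129, 138, 149, 156, 160, 158, 158, 157, 155, 149, 126, 101, 104, 107, 103]
420 [106, 105, 105, 88, 87, 103, 119, 131, 139, 149, 155, 158, 159, 157, 157, 152, 146, 122, 103, 105, 106, 103]
470 [107, 102, 103, 82, 92, 110, 125, 133, 142, 150, 155, 157, 157, 158, 155, 150, 140, 99, 97, 97, 99, 103]
485 [98, 97, 96, 84, 95, 111, 126, 135, 143, 149, 154, 156, 157, 156, 154, 149, 140, 100, 97, 97, 98, 98]
row193 [158, 158, 158, 158, 158, 157, 158, 158, 158, 158, 114, 62, 74, 78, 76, 74, 73, 73, 74, 74, 74, 74, 72, 73, 72, 73, 74, 74, 75, 75, 74, 72, 70, 98, 106, 145, 157, 156, 156, 156, 156]
[77, 143, 157, 159, 158, 158, 159, 159, 158, 130, 114, 115, 115, 148, 159, 160, 160, 161, 161, 161, 161, 161, 145, 141, 140, 140, 140, 139, 140, 140, 138, 139, 139, 138, 139, 139, 139, 138, 138, 139, 141, 121, 152, 162, 163, 163, 163, 162, 163, 163, 162, 163, 163, 161, 161, 161, 152, 159, 162, 162, 161, 162, 161, 160]
```

View pics/m4.png

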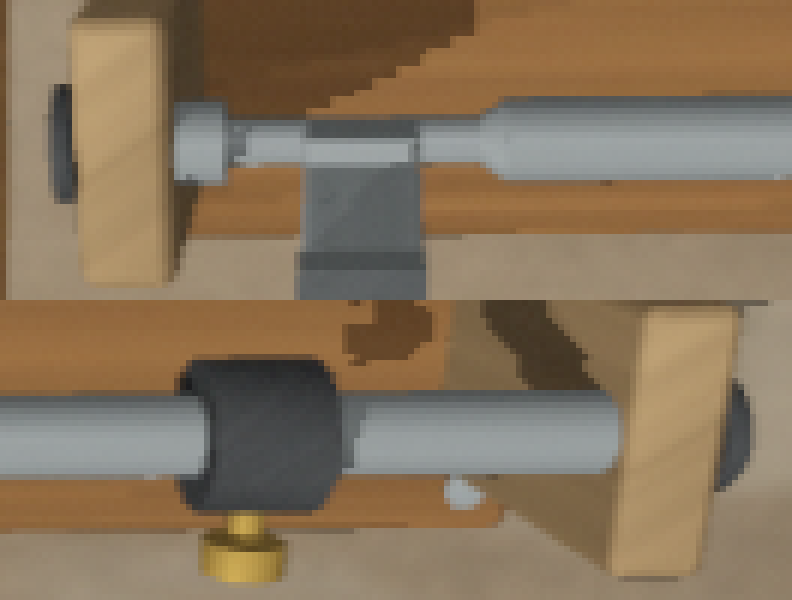

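```bash
cat > g3.py <<'E'
from h import *;import json
np.set_printoptions(precision=4,suppress=True)
W=json.load(open("pics/w3.json"));a=lambda P:np.array([P])
# unknown x,y,yaw; axis rows at cols; along cols
rows=[(345,193.1),(365,192.9),(380,192.85),(400,192.5),(420,192.2),(470,191.9),(485,191.9)]
al=[(.092,305.8),(.05,348),(.046,352)]
ys=np.linspace(-.1,.1,81)
def f(p):
    L=proj(W,w(p,np.stack([0*ys,ys,0*ys+.075],1)));o=np.argsort(L[:,0])
    r=[np.interp(c,L[o,0],L[o,1])-v for c,v in rows]
    return np.array(r+[proj(W,w(p,[0,y,.075]))[0]-c for y,c in al])
r=least_squares(f,[.536,.181,.06]);print(r.x,r.fun);p=r.x
print("neck",w(p,[0,.07,.075]))
for y in np.arange(-.06,-.01,.005):print(round(y,3),proj(W,w(p,[[.005,y,.087],[0,y-.02,.088]])).ravel())
print("block tops -y",proj(W,w(p,[[0,.118,.085],[0,-.118,.085]])))
cz=.2072-.022
for dx in(-.003,0,.003):
  c=[.5318,.2503,.058];P=np.array([[.0235+dx,0,cz-.032],[.0155+dx,0,cz],[dx,.007,cz+.055],[dx+.007,-.007,cz+.055]])
  print(dx,proj(W,w(c,P)).ravel())
print("cam",-np.array(W["R"]).T@W["t"])
E
python3 g3.py
```

```text
[0.5351 0.1803 0.0673] [-0.0302 -0.0139 -0.1016  0.0647  0.1811  0.0219 -0.1158 -0.1512  0.0551
  0.0959]
neck [0.5304 0.2501 0.075 ]
-0.06 [464.749  190.1743 485.6681 195.3399]
-0.055 [459.4739 190.2228 480.3985 195.3881]
-0.05 [454.1993 190.2714 475.1294 195.4363]
-0.045 [448.9255 190.3199 469.861  195.4844]
-0.04 [443.6522 190.3684 464.5932 195.5326]
-0.035 [438.3795 190.417  459.326  195.5808]
-0.03 [433.1075 190.4655 454.0595 195.6289]
-0.025 [427.8361 190.514  448.7935 195.6771]
-0.02 [422.5653 190.5625 443.5282 195.7252]
-0.015 [417.2951 190.611  438.2635 195.7733]
block tops -y [[277.9267 196.3941]
 [523.9169 194.1427]]
-0.003 [327.6136 192.1124 327.5513 216.532  313.5437 281.3464 341.4098 268.8855]
0 [327.6113 188.1837 327.5484 212.1754 313.4669 276.0425 341.4793 263.4499]
0.003 [327.6089 184.227  327.5455 207.7836 313.3892 270.683  341.5495 257.9565]
cam [0.6142 0.2547 0.3864]
```

>>> {"fn": "jog_arm", "kwargs": {"plan": [[[0, 0.04, -0.001], [0, -0.0031, 0], 0], [[0, 0.07, -0.001], [0, -0.0031, 0], 0], [[0, 0.0877, -0.001], [0, -0.0031, 0], 0], [[0, 0.0877, -0.001], [0, -0.0031, 0], 0], [[0, 0.0877, -0.001], [0, -0.0031, 0], 0], [[0, 0.0877, -0.001], [0, -0.0031, 0], 0]]}}

```text
t: 6.62
eef_pos: [0.5312, 0.2514, 0.1378]
eef_rot: [-1.239, 1.158, -1.159]
ft_force: [0.3, 1.0, -1.0]
gripper_width: 0.145
```

```bash
python3 pic.py side s2; python3 pic.py wrist w4; python3 mv.py .5311 .2501 .097 .0673; python3 - <<'E'
import cv2,numpy as np
a=cv2.imread("pics/s2.png")[140:220,240:330];b=cv2.imread("pics/w4.png")[150:270,260:400]
m=np.zeros((480,800,3),np.uint8);k=cv2.INTER_CUBIC
m[:320,:360]=cv2.resize(a,None,fx=4,fy=4,interpolation=k);m[:360,370:790]=cv2.resize(b,None,fx=3,fy=3,interpolation=k)
cv2.imwrite("pics/m5.png",m)
E
```

```text
6.675 [0.53108967 0.25140857 0.13766071] [-0.81737961  0.53077451 -0.48927502]
6.725 [0.53102669 0.25132976 0.13751145] [ 0.3053451  -0.20112651 -1.0315189 ]
at [0.531  0.2513 0.1375] f [ 0.3053 -0.2011 -1.0315] t 6.725
shift [ 0.0016  0.0506 -0.0001] turn [-0.0003  0.0004 -0.0001] axes(x,y,z cols)
 [[ 0.0684  0.0009  0.9977]
 [-0.9977  0.0004  0.0684]
 [-0.0003 -1.      0.0009]]
```

View pics/m5.png

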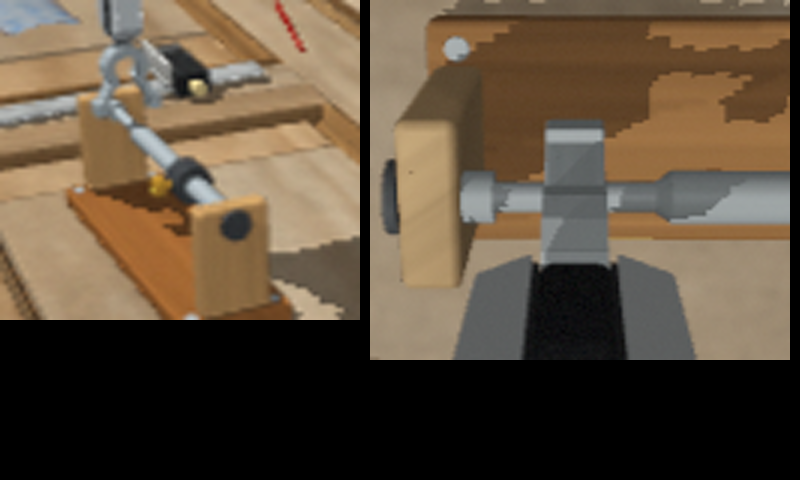

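>>> {"fn": "jog_arm", "kwargs": {"plan": [[[0, 0.006, 0], [0, 0, 0], 0], [[0, 0.012, 0], [0, 0, 0], 0], [[0, 0.018, 0], [0, 0, 0], 0], [[0, 0.022, 0], [0, 0, 0], 0], [[0, 0.025, 0], [0, 0, 0], 0], [[0, 0.0265, 0], [0, 0, 0], 0], [[0, 0.028, 0], [0, 0, 0], 0], [[0, 0.028, 0], [0, 0, 0], 0]]}}

```text
t: 7.72
eef_pos: [0.5308, 0.2512, 0.1145]
eef_rot: [-1.241, 1.159, -1.159]
ft_force: [0.5, -0.3, -0.7]
gripper_width: 0.144
```

>>> {"fn": "jog_arm", "kwargs": {"plan": [[[0, 0.0015, 0], [0, 0, 0], 0], [[0, 0.003, 0], [0, 0, 0], 0], [[0, 0.0045, 0], [0, 0, 0], 0], [[0, 0.006, 0], [0, 0, 0], 0], [[0, 0.0075, 0], [0, 0, 0], 0], [[0, 0.0085, 0], [0, 0, 0], 0]]}}

```text
t: 8.48
eef_pos: [0.5307, 0.2512, 0.1076]
eef_rot: [-1.241, 1.159, -1.159]
ft_force: [0.1, -0.0, -0.1]
gripper_width: 0.148
```

>>> {"fn": "jog_arm", "kwargs": {"plan": [[[0, 0.0015, 0], [0, 0, 0], 0], [[0, 0.003, 0], [0, 0, 0], 0], [[0, 0.0045, 0], [0, 0, 0], 0], [[0, 0.006, 0], [0, 0, 0], 0], [[0, 0.0075, 0], [0, 0, 0], 0], [[0, 0.009, 0], [0, 0, 0], 0], [[0, 0.0105, 0], [0, 0, 0], 0], [[0, 0.012, 0], [0, 0, 0], 0], [[0, 0.0125, 0], [0, 0, 0], 0], [[0, 0.0125, 0], [0, 0, 0], 0]]}}

```text
t: 9.72
eef_pos: [0.5307, 0.2512, 0.0976]
eef_rot: [-1.241, 1.159, -1.159]
ft_force: [-0.3, 0.4, -0.0]
gripper_width: 0.149
```

```bash
python3 pic.py wrist w5; python3 mv.py .5311 .2501 .097 .0673; python3 pic.py side s3;python3 - <<'E'
import cv2,numpy as np
a=cv2.imread("pics/s3.png")[140:220,240:330];b=cv2.imread("pics/w5.png")[150:270,260:400]
m=np.zeros((480,800,3),np.uint8);k=cv2.INTER_CUBIC
m[:320,:360]=cv2.resize(a,None,fx=4,fy=4,interpolation=k);m[:360,370:790]=cv2.resize(b,None,fx=3,fy=3,interpolation=k)
cv2.imwrite("pics/m6.png",m)
E
```

```text
9.775 [0.53072292 0.25117503 0.09767424] [-0.28390168  0.12786291 -0.47886859]
at [0.5307 0.2512 0.0977] f [-0.2839  0.1279 -0.4789] t 9.775
shift [0.0014 0.0008 0.0004] turn [ 0.      0.0003 -0.    ] axes(x,y,z cols)
 [[ 0.0683 -0.      0.9977]
 [-0.9977  0.      0.0683]
 [-0.     -1.     -0.    ]]
9.825 [0.53074867 0.2512664  0.09772176] [-0.09262236 -0.46292607 -0.61904731]
```

View pics/m6.png

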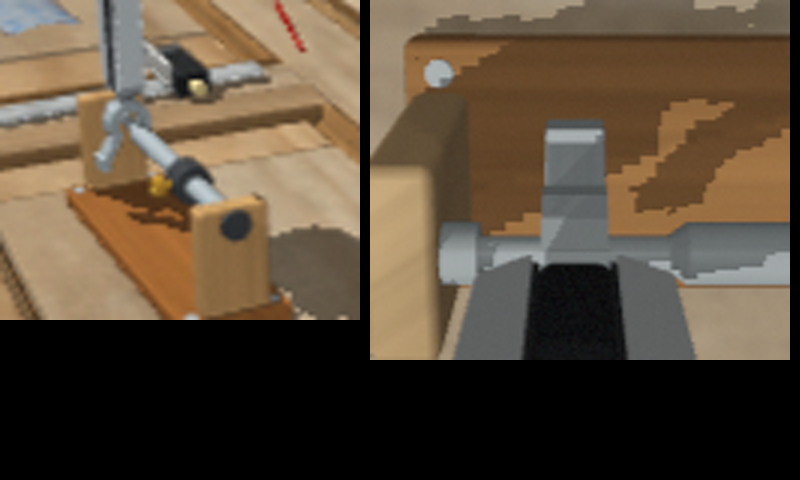

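>>> {"fn": "jog_arm", "kwargs": {"plan": [[[0.002, 0.0005, 0.0005], [0, 0, 0], 0], [[0.005, 0.0005, 0.0005], [0, 0, 0], 0], [[0.009, 0.0005, 0.0005], [0, 0, 0], 0], [[0.013, 0.0005, 0.0005], [0, 0, 0], 0], [[0.015, 0.0005, 0.0005], [0, 0, 0], 0], [[0.017, 0.0005, 0.0005], [0, 0, 0], 0], [[0.019, 0.0005, 0.0005], [0, 0, 0], 0], [[0.021, 0.0005, 0.0005], [0, 0, 0], 0], [[0.023, 0.0005, 0.0005], [0, 0, 0], 0], [[0.025, 0.0005, 0.0005], [0, 0, 0], 0]]}}

```text
t: 11.08
eef_pos: [0.5325, 0.2312, 0.0973]
eef_rot: [-1.241, 1.159, -1.159]
ft_force: [-0.1, 0.7, -1.4]
gripper_width: 0.146
```

>>> {"fn": "jog_arm", "kwargs": {"plan": [[[0.002, 0, 0], [0, 0, 0], 0], [[0.004, 0, 0], [0, 0, 0], 0], [[0.006, 0, 0], [0, 0, 0], 0], [[0.008, 0, 0], [0, 0, 0], 0], [[0.01, 0, 0], [0, 0, 0], 0], [[0.012, 0, 0], [0, 0, 0], 0], [[0.015, 0, 0], [0, 0, 0], 0], [[0.018, 0, 0], [0, 0, 0], 0]]}}

```text
t: 12.08
eef_pos: [0.5335, 0.2167, 0.0973]
eef_rot: [-1.241, 1.159, -1.159]
ft_force: [-0.2, -0.6, -0.9]
gripper_width: 0.146
```

>>> {"fn": "jog_arm", "kwargs": {"plan": [[[0.003, 0, 0], [0, 0, 0], 0], [[0.008, 0, 0], [0, 0, 0], 0], [[0.013, 0, 0], [0, 0, 0], 0], [[0.018, 0, 0], [0, 0, 0], 0], [[0.023, 0, 0], [0, 0, 0], 0], [[0.028, 0, 0], [0, 0, 0], 0], [[0.033, 0, 0], [0, 0, 0], 0], [[0.038, 0, 0], [0, 0, 0], 0], [[0.043, 0, 0], [0, 0, 0], 0], [[0.047, 0, 0], [0, 0, 0], 0], [[0.049, 0, 0], [0, 0, 0], 0], [[0.05, 0, 0], [0, 0, 0], 0]]}}

```text
t: 13.58
eef_pos: [0.5362, 0.177, 0.0973]
eef_rot: [-1.241, 1.159, -1.159]
ft_force: [0.2, 0.1, 0.1]
gripper_width: 0.146
```

>>> {"fn": "jog_arm", "kwargs": {"plan": [[[0.002, 0, 0], [0, 0, 0], 0], [[0.0045, 0, 0], [0, 0, 0], 0], [[0.007, 0, 0], [0, 0, 0], 0], [[0.0095, 0, 0], [0, 0, 0], 0], [[0.012, 0, 0], [0, 0, 0], 0], [[0.014, 0, 0], [0, 0, 0], 0], [[0.016, 0, 0], [0, 0, 0], 0], [[0.018, 0, 0], [0, 0, 0], 0], [[0.019, 0, 0], [0, 0, 0], 0], [[0.02, 0, 0], [0, 0, 0], 0]]}}

```text
t: 14.82
eef_pos: [0.5373, 0.161, 0.0973]
eef_rot: [-1.241, 1.159, -1.159]
ft_force: [0.8, 0.1, -0.2]
gripper_width: 0.147
```

>>> {"fn": "jog_arm", "kwargs": {"plan": [[[0.0004, 0, 0], [0, 0, 0], 0], [[0.0008, 0, 0], [0, 0, 0], 0], [[0.0012, 0, 0], [0, 0, 0], 0], [[0.0016, 0, 0], [0, 0, 0], 0], [[0.002, 0, 0], [0, 0, 0], 0], [[0.0024, 0, 0], [0, 0, 0], 0], [[0.0024, 0, 0], [0, 0, 0], 0]]}}

```text
t: 15.7
eef_pos: [0.5374, 0.1591, 0.0973]
eef_rot: [-1.241, 1.159, -1.159]
ft_force: [0.8, 0.1, -1.1]
gripper_width: 0.149
```

>>> {"fn": "jog_arm", "kwargs": {"plan": [[[0.0003, 0, 0], [0, 0, 0], 0], [[0.0006, 0, 0], [0, 0, 0], 0], [[0.0009, 0, 0], [0, 0, 0], 0], [[0.0012, 0, 0], [0, 0, 0], 0], [[0.0012, 0, 0], [0, 0, 0], 0]]}}

```text
t: 16.32
eef_pos: [0.5375, 0.1582, 0.0973]
eef_rot: [-1.241, 1.159, -1.159]
ft_force: [0.6, 0.1, 0.2]
gripper_width: 0.145
```

>>> {"fn": "jog_arm", "kwargs": {"plan": [[[0.0003, 0, 0], [0, 0, 0], 0], [[0.0006, 0, 0], [0, 0, 0], 0], [[0.0009, 0, 0], [0, 0, 0], 0], [[0.0012, 0, 0], [0, 0, 0], 0], [[0.0012, 0, 0], [0, 0, 0], 0]]}}

```text
t: 16.95
eef_pos: [0.5376, 0.1572, 0.0973]
eef_rot: [-1.241, 1.159, -1.159]
ft_force: [0.2, -0.4, -1.6]
gripper_width: 0.149
```

>>> {"fn": "jog_arm", "kwargs": {"plan": [[[0.0003, 0, 0], [0, 0, 0], 0], [[0.0006, 0, 0], [0, 0, 0], 0], [[0.0009, 0, 0], [0, 0, 0], 0], [[0.0012, 0, 0], [0, 0, 0], 0], [[0.0012, 0, 0], [0, 0, 0], 0]]}}

```text
t: 17.58
eef_pos: [0.5376, 0.1562, 0.0973]
eef_rot: [-1.241, 1.159, -1.159]
ft_force: [-0.2, 0.8, -0.5]
gripper_width: 0.151
```

>>> {"fn": "jog_arm", "kwargs": {"plan": [[[0.0002, 0, 0], [0, 0, 0], 0], [[0.0004, 0, 0], [0, 0, 0], 0], [[0.0006, 0, 0], [0, 0, 0], 0], [[0.0006, 0, 0], [0, 0, 0], 0]]}}

```text
t: 18.08
eef_pos: [0.5377, 0.1558, 0.0973]
eef_rot: [-1.241, 1.159, -1.159]
ft_force: [-0.4, -0.1, -0.6]
gripper_width: 0.146
```

>>> {"fn": "jog_arm", "kwargs": {"plan": [[[0.0002, 0, 0], [0, 0, 0], 0], [[0.0004, 0, 0], [0, 0, 0], 0], [[0.0006, 0, 0], [0, 0, 0], 0], [[0.0006, 0, 0], [0, 0, 0], 0]]}}

```text
t: 18.58
eef_pos: [0.5377, 0.1553, 0.0973]
eef_rot: [-1.241, 1.159, -1.159]
ft_force: [0.5, 1.1, 0.4]
gripper_width: 0.145
```

>>> {"fn": "jog_arm", "kwargs": {"plan": [[[0.0002, 0, 0], [0, 0, 0], 0], [[0.0004, 0, 0], [0, 0, 0], 0], [[0.0006, 0, 0], [0, 0, 0], 0], [[0.0006, 0, 0], [0, 0, 0], 0]]}}

```text
t: 19.08
eef_pos: [0.5378, 0.1548, 0.0973]
eef_rot: [-1.241, 1.159, -1.159]
ft_force: [0.2, 0.3, -0.2]
gripper_width: 0.144
```

>>> {"fn": "jog_arm", "kwargs": {"plan": [[[0.0002, 0, 0], [0, 0, 0], 0], [[0.0004, 0, 0], [0, 0, 0], 0], [[0.0006, 0, 0], [0, 0, 0], 0], [[0.0008, 0, 0], [0, 0, 0], 0], [[0.0008, 0, 0], [0, 0, 0], 0]]}}

```text
t: 19.7
eef_pos: [0.5378, 0.1544, 0.0973]
eef_rot: [-1.241, 1.159, -1.158]
ft_force: [-0.5, 1.6, -1.6]
gripper_width: 0.144
```

>>> {"fn": "jog_arm", "kwargs": {"plan": [[[0.0002, 0, 0], [0, 0, 0], 0], [[0.0003, 0, 0], [0, 0, 0], 0], [[0.0003, 0, 0], [0, 0, 0], 0]]}}

```text
t: 20.08
eef_pos: [0.5378, 0.1543, 0.0973]
eef_rot: [-1.24, 1.159, -1.158]
ft_force: [0.1, 6.3, -1.5]
gripper_width: 0.146
```

>>> {"fn": "jog_arm", "kwargs": {"plan": [[[0.0001, 0, 0], [0, 0, 0], 0], [[0.0001, 0, 0], [0, 0, 0], 0], [[0.0001, 0, 0], [0, 0, 0], 0]]}}

```text
t: 20.45
eef_pos: [0.5378, 0.1543, 0.0973]
eef_rot: [-1.24, 1.159, -1.158]
ft_force: [-0.5, 6.0, -1.6]
gripper_width: 0.146
```

>>> {"fn": "jog_arm", "kwargs": {"plan": [[[0.0001, 0, 0], [0, 0, 0], 0], [[0.0001, 0, 0], [0, 0, 0], 0], [[0.0001, 0, 0], [0, 0, 0], 0], [[0.0001, 0, 0], [0, 0, 0], 0], [[0.0001, 0, 0], [0, 0, 0], 0], [[0.0001, 0, 0], [0, 0, 0], 0], [[0.0001, 0, 0], [0, 0, 0], 0], [[0.0001, 0, 0], [0, 0, 0], 0]]}}

```text
t: 21.45
eef_pos: [0.5378, 0.1543, 0.0973]
eef_rot: [-1.24, 1.159, -1.158]
ft_force: [-0.1, 5.6, -1.8]
gripper_width: 0.149
```

>>> {"fn": "jog_arm", "kwargs": {"plan": [[[0.0001, 0, 0], [0, 0, 0], 0], [[0.00015, 0, 0], [0, 0, 0], 0], [[0.00015, 0, 0], [0, 0, 0], 0], [[0.00015, 0, 0], [0, 0, 0], 0], [[0.00015, 0, 0], [0, 0, 0], 0], [[0.00015, 0, 0], [0, 0, 0], 0], [[0.00015, 0, 0], [0, 0, 0], 0], [[0.00015, 0, 0], [0, 0, 0], 0], [[0.00015, 0, 0], [0, 0, 0], 0], [[0.00015, 0, 0], [0, 0, 0], 0]]}}

```text
t: 22.7
eef_pos: [0.5378, 0.1543, 0.0973]
eef_rot: [-1.24, 1.159, -1.158]
ft_force: [-0.3, 6.6, -2.3]
gripper_width: 0.147
```

>>> {"fn": "jog_arm", "kwargs": {"plan": [[[0.0001, 0, 0], [0, 0, 0], 0], [[0.0002, 0, 0], [0, 0, 0], 0], [[0.0002, 0, 0], [0, 0, 0], 0], [[0.0002, 0, 0], [0, 0, 0], 0], [[0.0002, 0, 0], [0, 0, 0], 0], [[0.0002, 0, 0], [0, 0, 0], 0], [[0.0002, 0, 0], [0, 0, 0], 0], [[0.0002, 0, 0], [0, 0, 0], 0], [[0.0002, 0, 0], [0, 0, 0], 0], [[0.0002, 0, 0], [0, 0, 0], 0]]}}

```text
t: 23.95
eef_pos: [0.5378, 0.1543, 0.0973]
eef_rot: [-1.24, 1.159, -1.158]
ft_force: [-0.0, 7.4, -2.2]
gripper_width: 0.148
```

```bash
python3 mv.py .5378 .1543 .0973 .0673; python3 -c "
from bench import bot;o=bot.observe();print(o['moment'],o['eef_rot'])"
```

```text
at [0.5378 0.1543 0.0973] f [-0.0284  7.3865 -2.168 ] t 23.95
shift [0. 0. 0.] turn [-0.0001  0.0005 -0.0003] axes(x,y,z cols)
 [[ 0.0689  0.0001  0.9976]
 [-0.9976  0.0009  0.0689]
 [-0.0009 -1.      0.0002]]
[ 1.9328456   0.19340106 -0.01321398] [-1.24022423  1.15855793 -1.1576223 ]
```

>>> {"fn": "jog_arm", "kwargs": {"plan": [[[-0.0002, 0, 0], [0, 0, 0], 0], [[-0.0004, 0, 0], [0, 0, 0], 0], [[-0.0004, 0.0004, 0], [0, 0, 0], 0], [[-0.0004, 0.0008, 0], [0, 0, 0], 0], [[-0.0004, 0.0012, 0], [0, 0, 0], 0], [[-0.0004, 0.0012, 0], [0, 0, 0], 0]]}}

```text
t: 24.7
eef_pos: [0.538, 0.1543, 0.0966]
eef_rot: [-1.24, 1.158, -1.158]
ft_force: [-0.2, 5.0, 1.5]
gripper_width: 0.15
```

>>> {"fn": "jog_arm", "kwargs": {"plan": [[[-0.0002, 0.0003, 0], [0, 0, 0], 0], [[-0.0003, 0.0006, 0], [0, 0, 0], 0], [[-0.0003, 0.0009, 0], [0, 0, 0], 0], [[-0.0003, 0.0009, 0], [0, 0, 0], 0]]}}

```text
t: 25.2
eef_pos: [0.538, 0.1544, 0.0958]
eef_rot: [-1.24, 1.158, -1.158]
ft_force: [-0.2, 5.2, 2.5]
gripper_width: 0.146
```

>>> {"fn": "jog_arm", "kwargs": {"plan": [[[-0.0003, 0.0003, 0], [0, 0, 0], 0], [[-0.0003, 0.0003, 0], [0, 0, 0], 0], [[-0.0003, 0.0003, 0], [0, 0, 0], 0.17], [[-0.0003, 0.0003, 0], [0, 0, 0], 0.19], [[-0.0003, 0.0003, 0], [0, 0, 0], 0.22], [[-0.0003, 0.0003, 0], [0, 0, 0], 0.26], [[-0.0003, 0.0003, 0], [0, 0, 0], 0.32], [[-0.0003, 0.0003, 0], [0, 0, 0], 0.4], [[-0.0003, 0.0003, 0], [0, 0, 0], 0.4], [[-0.0003, 0.0003, 0], [0, 0, 0], 0.4]]}}

```text
t: 26.45
eef_pos: [0.5378, 0.1543, 0.0954]
eef_rot: [-1.241, 1.159, -1.159]
ft_force: [0.4, 0.4, -0.4]
gripper_width: 0.402
```

>>> {"fn": "jog_arm", "kwargs": {"plan": [[[0, -0.01, 0], [0, 0, 0], 0.4], [[0, -0.03, 0], [0, 0, 0], 0.4], [[0, -0.06, 0], [0, 0, 0], 0.4], [[0, -0.1, 0], [0, 0, 0], 0.4], [[0, -0.14, 0], [0, 0, 0], 0.4], [[0, -0.14, 0], [0, 0, 0], 0.4], [[0, -0.14, 0], [0, 0, 0], 0.4], [[0, -0.14, 0], [0, 0, 0], 0.4]]}}

```text
t: 27.45
eef_pos: [0.5374, 0.1541, 0.2067]
eef_rot: [-1.242, 1.159, -1.158]
ft_force: [-0.7, 0.1, 0.7]
gripper_width: 0.397
```

```bash
for c in wrist side scene; do python3 pic.py $c e$c; done; python3 - <<'E'
import cv2,numpy as np
k=cv2.INTER_CUBIC
m=np.zeros((600,800,3),np.uint8)
m[:320,:360]=cv2.resize(cv2.imread("pics/eside.png")[140:220,240:330],None,fx=4,fy=4,interpolation=k)
m[:280,370:790]=cv2.resize(cv2.imread("pics/ewrist.png")[140:280,240:450],None,fx=2,fy=2,interpolation=k)
m[290:590,370:690]=cv2.resize(cv2.imread("pics/escene.png")[215:290,285:365],None,fx=4,fy=4,interpolation=k)
cv2.imwrite("pics/m7.png",m)
E
```

```text
27.5 [0.53736741 0.15417359 0.20669146] [-0.55797306 -0.31807006  0.42438482]
27.55 [0.5374485  0.15420667 0.20673157] [ 0.90057832 -0.30482837  0.15234189]
27.6 [0.53752363 0.15424682 0.20679973] [ 0.44413835 -0.71055153  1.13264848]
```

View pics/m7.png

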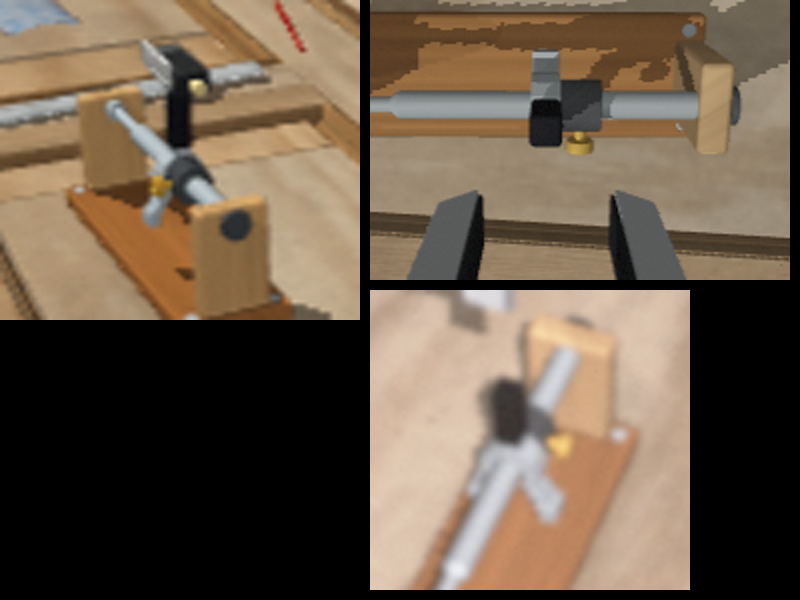

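The clip hangs upright, its right face touching the collar in the wrist view, with the jaws clear. I'll check it is still, then hand in.

```bash
python3 - <<'E'
from bench import get_image,hand_in,bot
import numpy as np,cv2
a=cv2.imread("pics/eside.png")[140:220,240:330].astype(int)
for _ in range(6): b=get_image("side")["color"]
d=abs(b[140:220,240:330].astype(int)-a);print("diff max/mean",d.max(),d.mean())
if d.mean()<1: print(hand_in(),bot.observe()["t"])
E
```

```text
diff max/mean 6 0.8991666666666667
the job is handed in; nothing more can be done
the job is handed in; nothing more can be done
```

The clip is on the rod's thick part, hanging upright against the stop collar, and the job is handed in at about 28 s of the 61 s allowed. `hand_in()` gave no verdict.

- **Moves:** I took the clip by its grip, lowered it over the neck and slid it along the thick part. No row-end reading before the collar passed about 2 N on the tool.
- **Stop and push:** I felt the collar within about 1.5 mm of where the pictures put it. I pressed at 6 to 7.4 N for about 3.5 s, the last 1.25 s at about 7.4 N. That is slightly under the 8 N asked for but inside the 3 to 15 N window. The highest force shown at the end of any call was 7.4 N.
- **Release:** I eased off the push, lowered the clip about 2 mm towards the rod, opened the jaws and lifted straight up.
- **Last checks:** The final pictures show the clip upright, with no visible gap to the collar and the gripper clear. A second side picture about 0.3 s later showed only image noise (greatest difference 6 of 255), so the clip was at rest.
- **Not checked:** Forces were read only at the end of each call, so peaks in between are not known. I did not measure the final gap, the tilt or the bystanders' positions in numbers; no move went near the bystanders.
- **Disagreements:** The first guide fits from the scene and side pictures were off by up to 2.6 px, and they placed the neck up to about 2 mm differently from the close wrist picture. I relied on the wrist picture, which fitted to within 0.2 px.

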